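# Pack the gel caster tight with spacer plates

## Robot

A 7-joint arm with a two-finger parallel gripper is mounted at the origin on a cart in front of the work surface, level with it; the furniture and walls round the work are solid. World frame = base frame: x ahead of the robot, y to its left, z up, the work surface at z = 0. Lengths are in m, angles in rad, forces in N, time in s.
With the tool pointing down it reaches from about 0.4 to 0.85 m from the base axis. Payload 10.4 kg.
Tool frame: the origin (TCP) lies between the finger pads; the fingertips stand 19 mm ahead of it and the grasp point (between the pads) is the TCP; x points along the fingers, y is the direction in which the jaws open and shut, and the axes are right-handed (so a half turn about x gives the same grasp; the last joint's range is limited). The gripper opens to 87 mm and grips with 3 to 60 N. Pads are 19 mm wide; open, the fingers measure 117 mm over their backs; the gripper's body (75 mm by 190 mm) begins 51 mm behind the grasp point.
Start: joints at [-1.263, 0.332, -0.065, 1.46, 0.022, 1.35, -0.088], TCP at [0.203, 0.591, 0.242] pointing down, gripper open.
Joint ranges: [-2.6, 2.6], [-0.5, 2.12], [-1.47, 1.34], [0.16, 2.42], [-1.27, 4.41], [0.06, 2.06], [-2.6, 2.6]. Speed limits (rad/s): [2.22, 2.22, 2.79, 2.79, 3.14, 3.14, 3.14].

## Interface

Orientations are given as a unit quaternion [x, y, z, w].
In Python, from bench import r gives the robot as it stands.
- The arm moves only by the tool drive_tool, never from a script. Its argument "motion" is a list of rows, each a list of 4 numbers: the shift along the tool's x, y, z in cm, then the turn about the tool's x in units of 5 degrees (1.0 is 5 degrees). In form: [[tx, ty, tz, twist], ...]. A call has 1 to 20 rows; each row is the pose to reach, as a shift and turn from the pose commanded when the call began, along the tool's axes at that moment; what a row does not reach only later rows make up. A row lasts 1/12 s, in which the tool goes at most 41.7 mm and 7.16 degrees, less where a joint would pass 70% of its speed; a pose out of reach is approached as far as the arm can. A call with a gripper value outside its range is refused whole. "grip" is the closure in counts, from 0 (fully open) to 255 (shut), set as the call begins (left out, the last holds). The fingers move at their own pace and stop on an object; "force" is the grip in N (left out, the last holds). Time passes only in rows, so rows that repeat a pose let the fingers close. It gives the time, the measured TCP pose, the force and the opening at its end, in the units of the state.
- r.read_state(): the state, without advancing time (a new reading comes with each control period).
- r.camera(name): name is "scene" or "side" or "wrist"; returns the picture (480x640x3 uint8, red, green, blue); there is no depth.
- r.calibration(name): a dict with "fx", "fy", "cx", "cy" (pixels), "xyz" and "orientation" of the camera in the world. Camera axes: x right, y up, looking along -z (the intrinsics and any distortion apply to the point x, -y, -z); pixel columns grow to the right and rows downward; lengths in m; the calibration is good to about 2 mm. A picture is of the moment at which its call begins: read the wrist's pose just before it. calibration takes no time and is no camera call; for the wrist camera it gives the pose at the moment of the call.
- r.close_job(): hands the job in, once; it reports no verdict.
The state is a dict: "time": time; "joint_positions": joint angles; "joint_vel": joint speeds; "joint_torque": joint torques, N m; "ee_pos": TCP position; "eef_rot": TCP orientation; "ft_force": force on the tool from outside, world axes, zero at the start; "torque": the same for the moment, N m; "width": finger opening in m.
Only numpy, scipy, OpenCV 4.12 (cv2) and the standard library are available. Lean on these libraries where they do the work, as an engineer would, in place of code of your own. Each camera call takes 0.05 s, during which the arm holds its last target.

## Task

The gel casting stand holds too few glass cassettes, so its gap has to be filled before casting: put the spacer plate with the broken corner into the discard tub, and stand sound spacer plates from the rack side by side, upright, in the gap between the glass and the sprung pressure plate until what is left is small enough for the pressure plate to take up (leave spare plates in the rack). Then push the handle towards the glass until you feel the whole pack go tight, and finish like that, still holding the handle pressed in firmly but without force that could crack the glass; do not disturb the other things on the bench.

Things in the scene. Friction and masses are not known exactly. Their poses are not given: they have to be found in the camera images.
- casting_stand: the casting stand: fixed grey base 214 x 122 mm with a straight open-topped channel between two low aluminium side walls. Origin on the worktop; x runs along the channel from the push handle towards the glass, y across it, z up. Channel floor 20 mm above the worktop, channel 94 mm wide (y = -47 to 47 mm), wall tops at z = 66 mm with flared inner edges; the whole stand may be turned on the worktop
- glass_face (a point): middle of the front glass face of the gel cassettes, which stand at the far end of the channel, 90 mm wide and 58 mm tall on the channel floor, fixed (locked rear fence behind them; the glass stands a squeeze of up to about 40 N). This point is 49 mm above the worktop; the face is square to the stand's x axis and looks to -x
- pressure_face (a point): middle of the face of the pressure plate (aluminium, 88 mm wide, its top 76 mm above the worktop, bevelled) that closes the near end of the channel and faces the glass. The gap to be filled is the distance from this face to glass_face along the stand's x: 20 to 35 mm at the start, the push bar being out
- push_handle (a point): middle of the upright push handle, a flat grip 36 mm wide (stand's y), 12 mm thick (x), 40 mm tall from 80 to 120 mm above the worktop (this point at 100 mm), on the push bar. Pushing it along the stand's +x moves the pressure plate towards the glass
- push_bar (a joint): travel of the push bar with its handle towards the glass, 0 = fully out (start) to 0.019 m = stop. Return springs push it out again: 1.2 N at 0 rising to 3.5 N at the stop
- pressure_plate (a joint): how far the pressure plate is pushed back on its two cushion springs against the push bar, 0 (free) to 0.006 m (solid); 2 N per mm. It moves with the bar until it meets something, then the cushion gives; the pack is properly tight from about 2 mm on
- plate_rack: white plate rack 150 x 104 mm, fixed, origin on the worktop under its middle; four slots 30 mm apart along its x (x = -45, -15, 15, 45 mm), each plate standing upright across the rack (its width along the rack's y) on the rack's floor, 8 mm above the worktop; fins 43 mm high hold them
- discard_tub: open steel discard tub 140 x 140 mm, 60 mm high, walls and floor 4 mm, fixed, origin on the worktop under its middle
- plate_chipped_foot (a point): middle of the lower edge of the plate with the broken corner
- plate_a_tab (a point): middle of the grip tab of a sound grey spacer plate, 95 g: body 12 mm thick (its x), 90 mm wide (its y), 60 mm tall with both shoulders whole, lower edge bevelled to 8 mm; above it in the middle a tab 36 mm wide, 12 mm thick, 40 mm tall, its top 10 mm bevelled to 6 mm thickness. Total height 100 mm; this point is 80 mm above its lower edge, 20 mm below its top
- plate_b_tab (a point): middle of the grip tab of a sound grey spacer plate, 95 g: body 12 mm thick (its x), 90 mm wide (its y), 60 mm tall with both shoulders whole, lower edge bevelled to 8 mm; above it in the middle a tab 36 mm wide, 12 mm thick, 40 mm tall, its top 10 mm bevelled to 6 mm thickness. Total height 100 mm; this point is 80 mm above its lower edge, 20 mm below its top
- plate_c_tab (a point): middle of the grip tab of a sound grey spacer plate, 95 g: body 12 mm thick (its x), 90 mm wide (its y), 60 mm tall with both shoulders whole, lower edge bevelled to 8 mm; above it in the middle a tab 36 mm wide, 12 mm thick, 40 mm tall, its top 10 mm bevelled to 6 mm thickness. Total height 100 mm; this point is 80 mm above its lower edge, 20 mm below its top
- plate_chipped_tab (a point): middle of the grip tab of the rejected spacer plate: same as the sound ones (this point 80 mm above its lower edge), but the shoulder on its +y side is broken off, about 25 x 28 mm
- reagent_jar: black jar 65 x 97 mm, a bystander; origin at its foot
- timer: small timer 62 x 66 x 18 mm, a bystander; origin at its foot
- slide_box: slide box 137 x 49 x 95 mm, a bystander; origin at its foot

How it is judged:
By the outcome, as a careful person would: the job done as asked, in the order asked, and still so for the second after the job is handed in, while the arm keeps its last pose, push and grip.
It also fails if it takes over 72 s, if anything falls off the work surface, if the arm or the gripper's body presses on something with over 40 N, if the wrist force passes 120 N, or if a joint passes its speed limit or range.

## Working session

There is one attempt and no reset: what is moved stays moved. The work goes in short steps, Python scripts to look and compute and a tool call to move; the robot and the scene stay as the last step left them, time stands still between calls to the robot, and variables do not carry over. Pictures are saved under pics/ and viewed, and the job is handed in when it is done.

Besides the shell and the picture viewer there is one more tool, called after "Request:" by a JSON object that holds its "name" and its "arguments", one argument or row to a line. drive_tool: Moves the arm, as the interface text tells. Its arguments: {"type":"object","properties":{"motion":{"type":"array","items":{"type":"array","items":{"type":"number"}}},"grip":{"type":"number"},"force":{"type":"number"}},"required":["motion"]}

```bash
ls; mkdir -p pics
python3 - <<'E'
from bench import r
import cv2
s=r.read_state();print(s)
for n in("scene","side","wrist"):
    print(n,r.calibration(n))
    cv2.imwrite(f"pics/{n}0.png",r.camera(n)[:,:,::-1])
E
```

```text
pics
{'time': 0.0, 'joint_positions': array([-1.26260594,  0.33286009, -0.0647159 ,  1.46095221,  0.02163153,
        1.34989264, -0.08850471]), 'joint_vel': array([-1.20169332e-03,  9.08080153e-04,  2.76352361e-03, -9.81596471e-04,
       -5.77054156e-05, -9.09401388e-04,  1.32776169e-04]), 'joint_torque': array([ 1.28578646e-03, -6.23257899e+01,  2.48849066e-02, -3.89901531e+01,
       -6.15486014e-02,  3.94352584e-02,  1.13953201e-04]), 'ee_pos': array([0.20288158, 0.59077108, 0.24075613]), 'eef_rot': array([ 0.11590817,  0.69750945, -0.11690409,  0.69740898]), 'ft_force': array([-0.8848565 , -0.40643632,  0.21201242]), 'torque': array([-0.01825527,  0.01019895,  0.02472984]), 'width': 0.08714268769174453}
scene {'fx': 550.9822095657751, 'fy': 550.9822095657751, 'cx': 319.09985412032233, 'cy': 227.54521405804599, 'xyz': array([-0.00308203,  1.24007   ,  0.78225687]), 'orientation': array([-0.12207462,  0.51445971,  0.82591811, -0.19567387])}
side {'fx': 508.4057799982896, 'fy': 508.4057799982896, 'cx': 320.83263521442376, 'cy': 231.898406536313, 'xyz': array([-0.14359941, -1.12451199,  1.08153958]), 'orientation': array([ 0.43700923, -0.12797974, -0.24546459,  0.85579861])}
wrist {'fx': 418.9179861878112, 'fy': 418.9179861878112, 'cx': 319.24548299532756, 'cy': 243.50477749867426, 'xyz': array([0.13430689, 0.61337214, 0.38428164]), 'orientation': array([-0.10890348, -0.07720218,  0.57587072,  0.80656851])}
```

View pics/scene0.png

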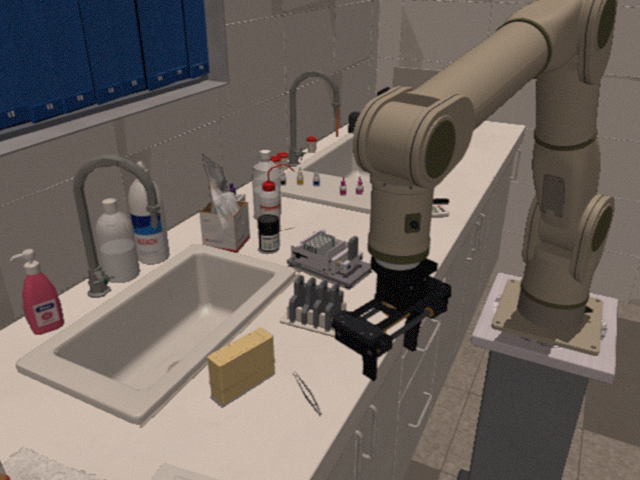

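View pics/side0.png

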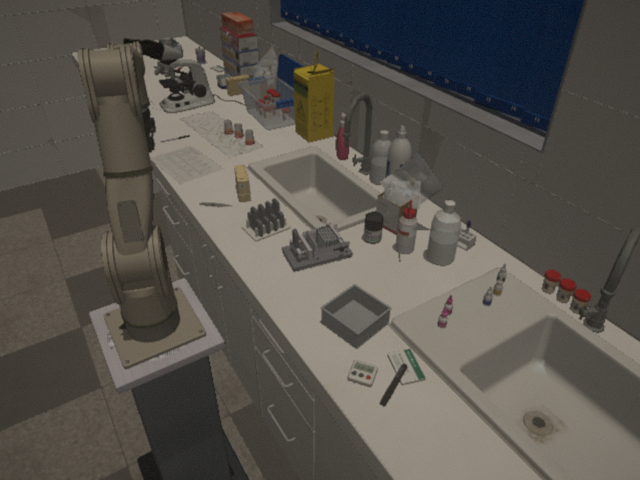

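View pics/wrist0.png

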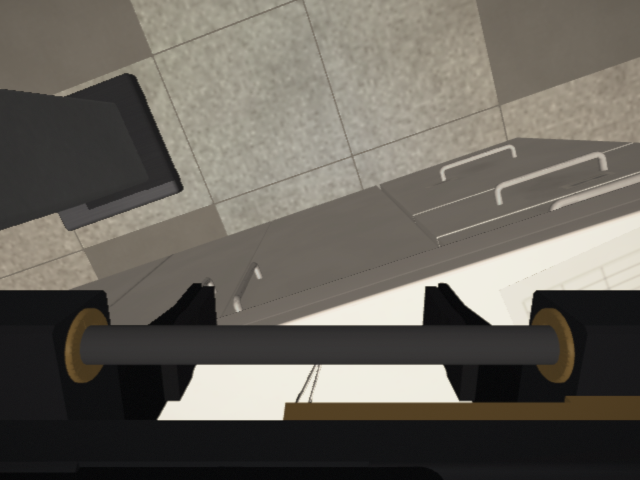

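Run:
```python
import cv2
a=cv2.imread("pics/scene0.png")[215:345,270:400];cv2.imwrite("pics/sc_z.png",cv2.resize(a,None,fx=4.6,fy=4.6,interpolation=cv2.INTER_CUBIC))
a=cv2.imread("pics/side0.png")[190:350,225:405];cv2.imwrite("pics/si_z.png",cv2.resize(a,None,fx=3.7,fy=3.7,interpolation=cv2.INTER_CUBIC))
```

```text
(no output)
```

View pics/sc_z.png

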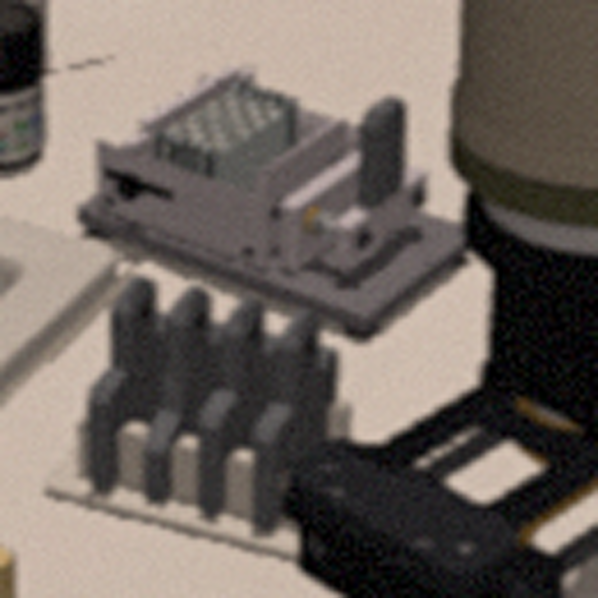

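View pics/si_z.png

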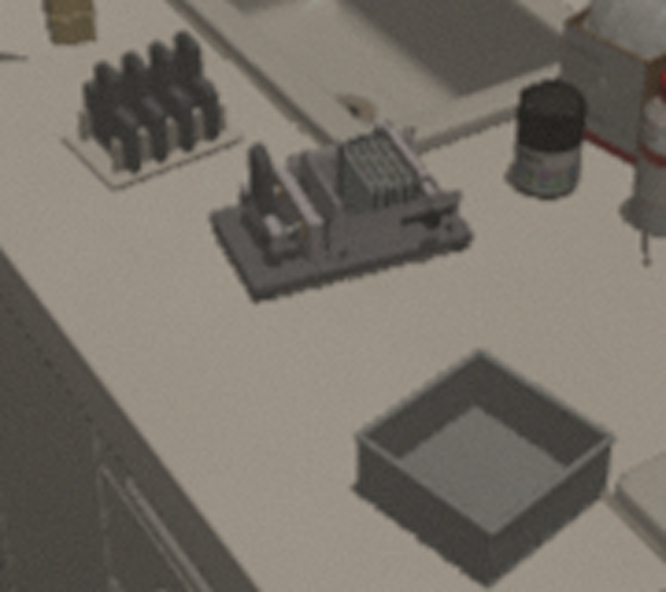

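```bash
cat > h.py <<'E'
import numpy as np
from scipy.spatial.transform import Rotation as R
def ray(c,px):
    px=np.atleast_2d(px).astype(float)
    d=np.c_[(px[:,0]-c["cx"])/c["fx"],-(px[:,1]-c["cy"])/c["fy"],-np.ones(len(px))]
    return np.array(c["xyz"]),R.from_quat(c["orientation"]).apply(d)
def onz(c,px,z):
    o,d=ray(c,px); z=np.broadcast_to(z,len(d))
    return o+d*((z-o[2])/d[:,2])[:,None]
def proj(c,P):
    p=R.from_quat(c["orientation"]).inv().apply(np.atleast_2d(P)-c["xyz"])
    return np.c_[c["cx"]-c["fx"]*p[:,0]/p[:,2],c["cy"]+c["fy"]*p[:,1]/p[:,2]]
def tri(obs):
    A=np.zeros((3,3));b=np.zeros(3)
    for c,px in obs:
        o,d=ray(c,px);d=d[0]/np.linalg.norm(d[0]);M=np.eye(3)-np.outer(d,d);A+=M;b+=M@o
    return np.linalg.solve(A,b)
E
python3 - <<'E'
from h import *
from bench import r
np.set_printoptions(precision=4,suppress=True)
cs,cd,cw=[r.calibration(n) for n in("scene","side","wrist")]
S=lambda L:np.array(L)/3.7+[225,190]
C=lambda L:np.array(L)/4.6+[270,215]
print("stand side",onz(cd,S([[257,300],[468,243],[212,215]]),0))
print("stand scene",onz(cs,C([[362,338],[475,262],[85,232]]),0))
print("rack side",onz(cd,S([[118,187],[240,137],[65,140]]),0))
print("rack scene",onz(cs,C([[48,492]]),0))
print("tub",onz(cd,S([[480,352],[612,437],[490,537],[357,437]]),.06))
print("tabs side z.108-.01",onz(cd,S([[103,68],[130,55],[157,47],[185,37]]),.105))
print("tabs scene",onz(cs,C([[137,285],[192,295],[247,305],[303,318]]),.105))
print("handle side",onz(cd,S([[261,150]]),.118),onz(cs,C([[385,102]]),.118))
s=r.read_state()
Rt=R.from_quat(s["eef_rot"]).as_matrix();print(Rt)
print(proj(cw,[s["ee_pos"]]),proj(cw,[s["ee_pos"]+Rt[:,0]*.019]),R.from_quat(cw["orientation"]).as_matrix(), Rt.T@(cw["xyz"]-s["ee_pos"]))
E
```

```text
stand side [[ 0.4671  0.0011  0.    ]
 [ 0.6728 -0.031   0.    ]
 [ 0.4924  0.1306  0.    ]]
stand scene [[ 0.4794  0.1067  0.    ]
 [ 0.453  -0.0012  0.    ]
 [ 0.6803  0.0727  0.    ]]
rack side [[0.4369 0.2167 0.    ]
 [0.577  0.2276 0.    ]
 [0.4269 0.3145 0.    ]]
rack scene [[0.565  0.3153 0.    ]]
tub [[ 0.5545 -0.2132  0.06  ]
 [ 0.5844 -0.3466  0.06  ]
 [ 0.445  -0.3807  0.06  ]
 [ 0.4178 -0.2431  0.06  ]]
tabs side z.108-.01 [[0.4523 0.2633 0.105 ]
 [0.4842 0.2702 0.105 ]
 [0.5127 0.2693 0.105 ]
 [0.544  0.2711 0.105 ]]
tabs scene [[0.5381 0.2645 0.105 ]
 [0.5084 0.2606 0.105 ]
 [0.4791 0.2567 0.105 ]
 [0.4486 0.2551 0.105 ]]
handle side [[0.5044 0.0531 0.118 ]] [[0.4966 0.0422 0.118 ]]
[[-0.0003  0.3248  0.9458]
 [-0.001   0.9458 -0.3248]
 [-1.     -0.001   0.    ]]
[[322.1048 327.7748]] [[321.7909 307.0063]] [[ 0.3248 -0.9121 -0.25  ]
 [ 0.9458  0.3131  0.0866]
 [-0.0007 -0.2646  0.9644]] [-0.1434 -0.0011 -0.0722]
```

Request:
{"name": "drive_tool", "arguments": {
  "motion": [
    [-6, -14, 27, -2],
    [-11, -28, 54, -4],
    [-11, -28, 54, -4],
    [-11, -28, 54, -4],
    [-11, -28, 54, -4],
    [-11, -28, 54, -4],
    [-11, -28, 54, -4],
    [-11, -28, 54, -4],
    [-11, -28, 54, -4],
    [-11, -28, 54, -4],
    [-11, -28, 54, -4],
    [-11, -28, 54, -4],
    [-11, -28, 54, -4],
    [-11, -28, 54, -4],
    [-11, -28, 54, -4],
    [-11, -28, 54, -4],
    [-11, -28, 54, -4],
    [-11, -28, 54, -4],
    [-11, -28, 54, -4],
    [-11, -28, 54, -4]
  ]
}}

```text
time: 1.82
ee_pos: [0.622, 0.1524, 0.3514]
eef_rot: [-0.007, 0.707, 0.007, 0.707]
ft_force: [-1.0, 0.2, -0.2]
width: 0.087
```

Run:
```python
from h import *
from bench import r
import cv2,json
np.set_printoptions(precision=4,suppress=True)
s=r.read_state();print(s["time"],s["joint_positions"],s["ee_pos"],s["joint_vel"]);print(R.from_quat(s["eef_rot"]).as_matrix())
c=r.calibration("wrist");cv2.imwrite("pics/w1.png",r.camera("wrist")[:,:,::-1])
cv2.imwrite("pics/sc1.png",r.camera("scene")[:,:,::-1])
json.dump({k:np.array(v).tolist() for k,v in c.items()},open("w1.json","w"))
```

```text
1.8167 [-0.5167  0.3413  0.2852  1.24   -0.095   1.5735  1.3439] [0.622  0.1524 0.3514] [-0.0013 -0.003   0.0035 -0.0034 -0.0007 -0.0016  0.0011]
[[-0.0005 -0.0205  0.9998]
 [ 0.0006  0.9998  0.0205]
 [-1.      0.0006 -0.0005]]
```

View pics/w1.png

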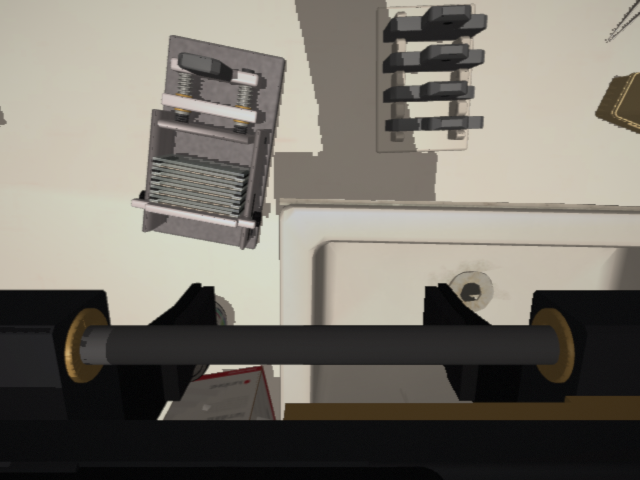

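Run:
```python
import cv2
a=cv2.imread("pics/w1.png")
b=a[0:160,370:500];cv2.imwrite("pics/w1r.png",cv2.resize(b,None,fx=3.75,fy=3.75,interpolation=cv2.INTER_CUBIC))
b=a[30:255,125:295];cv2.imwrite("pics/w1s.png",cv2.resize(b,None,fx=2.66,fy=2.66,interpolation=cv2.INTER_CUBIC))
b=a[45:150,145:270];cv2.imwrite("pics/w1t.png",cv2.resize(b,None,fx=5.6,fy=5.6,interpolation=cv2.INTER_CUBIC))
```

```text
(no output)
```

View pics/w1r.png

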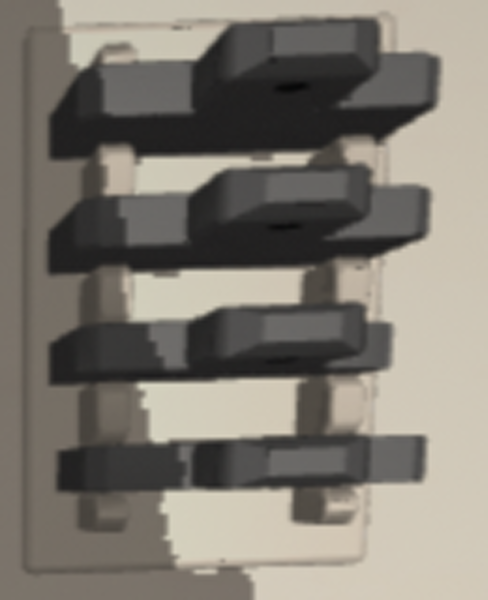

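View pics/w1s.png

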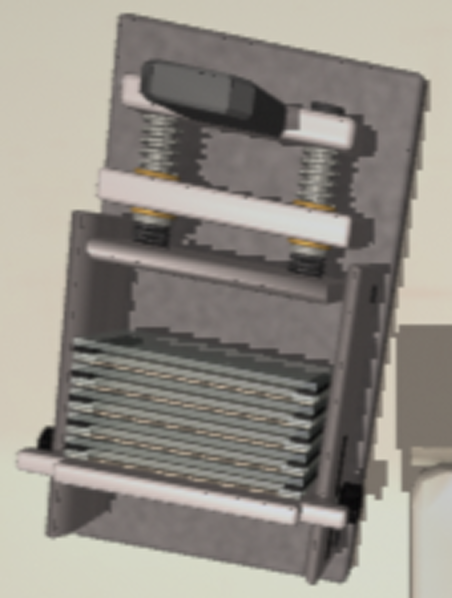

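View pics/w1t.png

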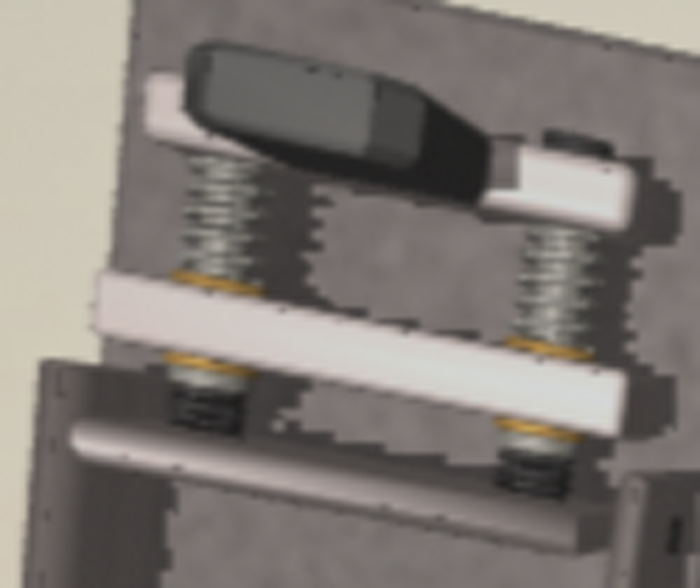

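Run:
```python
from h import *
import json
np.set_printoptions(precision=4,suppress=True)
c=json.load(open("w1.json"));print(c["xyz"])
A=lambda L:np.array(L,float)/3.75+[370,0]
S=lambda L:np.array(L,float)/2.66+[125,30]
T=lambda L:np.array(L,float)/5.6+[145,45]
print("tabs",onz(c,A([[318,41],[310,191],[310,326],[310,460]]),.108))
print("rackL",onz(c,A([[25,30],[25,570],[362,560],[390,15]]),0.0))
print("right top shoulder edges far/near",onz(c,A([[437,57],[427,187],[423,438]]),.068))
p=onz(c,S([[75,345],[328,383]]),.078);print("glass",p,np.diff(p,axis=0),np.degrees(np.arctan2(*np.diff(p,axis=0)[0,:2])))
for z in(.062,.07,.076):
  q=onz(c,T([[75,455],[575,550]]),z);d=np.diff(q,axis=0)[0,:2];print("press",z,q,np.degrees(np.arctan2(*d)))
  n=np.array([-(p[1]-p[0])[1],(p[1]-p[0])[0]]);n=-n/np.linalg.norm(n);print("  gap",n,(p.mean(0)-q.mean(0))[:2]@n)
print("handle top face",onz(c,T([[205,50],[200,110],[365,160],[375,85]]),.12),onz(c,T([[290,103]]),.12))
print("walls inner(z .066)",onz(c,S([[75,212],[60,530],[360,265],[315,580]]),.066))
print("base", onz(c,S([[122,14],[425,75],[345,580],[50,533]]),.0),onz(c,S([[122,14],[425,75],[345,580],[50,533]]),.02))
```

```text
[0.5495682605444827, 0.14973104109299887, 0.4949119183639781]
tabs [[0.4528 0.2608 0.108 ]
 [0.4834 0.2623 0.108 ]
 [0.5122 0.2653 0.108 ]
 [0.5419 0.2684 0.108 ]]
rackL [[0.4247 0.2086 0.    ]
 [0.5741 0.2171 0.    ]
 [0.569  0.3206 0.    ]
 [0.4188 0.3115 0.    ]]
right top shoulder edges far/near [[0.4457 0.3019 0.068 ]
 [0.475  0.3031 0.068 ]
 [0.5351 0.3095 0.068 ]]
glass [[ 0.5821 -0.0116  0.078 ]
 [ 0.594   0.081   0.078 ]] [[0.012  0.0926 0.    ]] 7.3619575465711735
press 0.062 [[ 0.5504 -0.0099  0.062 ]
 [ 0.5651  0.0785  0.062 ]] 9.390523957213393
  gap [ 0.9918 -0.1281] 0.030005798697127186
press 0.07 [[ 0.5504 -0.007   0.07  ]
 [ 0.5648  0.0798  0.07  ]] 9.390523957213421
  gap [ 0.9918 -0.1281] 0.030429219713602754
press 0.076 [[ 0.5504 -0.0047  0.076 ]
 [ 0.5646  0.0808  0.076 ]] 9.390523957213421
  gap [ 0.9918 -0.1281] 0.030746785475959295
handle top face [[0.4923 0.0353 0.12  ]
 [0.5006 0.034  0.12  ]
 [0.507  0.0581 0.12  ]
 [0.4966 0.0601 0.12  ]] [[0.4993 0.0474 0.12  ]]
walls inner(z .066) [[ 0.535  -0.0122  0.066 ]
 [ 0.6552 -0.0283  0.066 ]
 [ 0.5516  0.092   0.066 ]
 [ 0.6737  0.0719  0.066 ]]
base [[ 0.4557 -0.0117  0.    ]
 [ 0.476   0.111   0.    ]
 [ 0.6925  0.0738  0.    ]
 [ 0.6729 -0.0603  0.    ]] [[ 0.4595 -0.0052  0.02  ]
 [ 0.479   0.1126  0.02  ]
 [ 0.6867  0.0769  0.02  ]
 [ 0.6679 -0.0518  0.02  ]]
```

Request:
{"name": "drive_tool", "arguments": {
  "motion": [
    [4, 4, -4, -0.4],
    [8, 8, -8, -0.5],
    [12, 11.5, -10.8, -0.5],
    [12, 11.5, -10.8, -0.5],
    [12, 11.5, -10.8, -0.5],
    [15, 11.5, -10.8, -0.5],
    [18, 11.5, -10.8, -0.5],
    [21, 11.5, -10.8, -0.5],
    [23.5, 11.5, -10.8, -0.5],
    [25.9, 11.5, -10.8, -0.5],
    [25.9, 11.5, -10.8, -0.5],
    [25.9, 11.5, -10.8, -0.5]
  ]
}}

```text
time: 2.92
ee_pos: [0.5119, 0.264, 0.0922]
eef_rot: [-0.022, 0.707, 0.022, 0.706]
ft_force: [0.1, -0.1, 0.2]
width: 0.0872
```

Run:
```python
from h import *
from bench import r
import cv2,json
np.set_printoptions(precision=4,suppress=True)
s=r.read_state();print(s["time"],s["joint_positions"],s["ee_pos"],s["ft_force"]);print(R.from_quat(s["eef_rot"]).as_matrix())
a=r.camera("wrist")[:,:,::-1];b=r.camera("scene")[215:345,270:400,::-1]
cv2.imwrite("pics/w2.png",np.hstack([cv2.resize(a,(400,300)),cv2.resize(b,(300,300))]))
```

```text
2.9167 [-0.6967  0.355   0.169   1.769  -0.0685  1.0253  1.131 ] [0.5119 0.264  0.0922] [ 0.1385 -0.1248  0.1616]
[[-0.0017 -0.0625  0.998 ]
 [-0.001   0.998   0.0625]
 [-1.     -0.0009 -0.0018]]
```

View pics/w2.png

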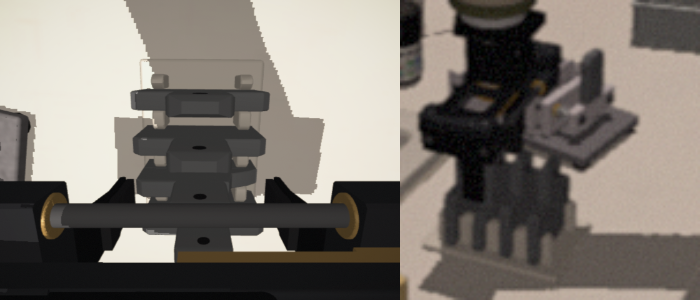

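Request:
{"name": "drive_tool", "arguments": {
  "motion": [
    [0, 0, 0, 0],
    [0, 0, 0, 0],
    [0, 0, 0, 0],
    [0, 0, 0, 0],
    [0, 0, 0, 0],
    [0, 0, 0, 0],
    [0, 0, 0, 0],
    [0, 0, 0, 0]
  ],
  "grip": 255,
  "force": 25
}}

```text
time: 3.68
ee_pos: [0.5127, 0.2639, 0.0925]
eef_rot: [-0.022, 0.707, 0.022, 0.707]
ft_force: [-0.3, 0.8, 0.2]
width: 0.0416
```

Request:
{"name": "drive_tool", "arguments": {
  "motion": [
    [0, 0, 0, 0],
    [0, 0, 0, 0],
    [0, 0, 0, 0]
  ]
}}

```text
time: 3.93
ee_pos: [0.5126, 0.264, 0.0925]
eef_rot: [-0.022, 0.707, 0.022, 0.707]
ft_force: [-0.7, 0.6, 0.0]
width: 0.0355
```

Request:
{"name": "drive_tool", "arguments": {
  "motion": [
    [-2, 0, 0, 0],
    [-5, 0, 0, 0],
    [-8.5, 0, 0, 0],
    [-12, 0, 0, 0],
    [-15, -2, 0, 0],
    [-15, -6, -0.4, 0],
    [-15, -10, -0.8, 0],
    [-15, -14, -1.2, 0],
    [-15, -18, -1.5, 0],
    [-15, -22, -1.9, 0],
    [-15, -26, -2.2, 0],
    [-15, -30, -2.6, 0],
    [-15, -34, -3, 0],
    [-15, -38, -3.3, 0],
    [-15, -42, -3.6, 0],
    [-15, -46, -4, 0],
    [-15, -50, -4.3, 0],
    [-15, -53.5, -4.6, 0],
    [-15, -55.8, -4.8, 0],
    [-15, -55.8, -4.8, 0]
  ]
}}

```text
time: 5.6
ee_pos: [0.4971, -0.3018, 0.2424]
eef_rot: [-0.02, 0.707, 0.018, 0.706]
ft_force: [-1.5, 0.9, -1.0]
width: 0.0358
```

Run:
```python
from h import *
from bench import r
import cv2,json
np.set_printoptions(precision=4,suppress=True)
s=r.read_state();print(s["time"],s["joint_positions"],s["ee_pos"],s["width"],s["ft_force"]);print(R.from_quat(s["eef_rot"]).as_matrix())
a=r.camera("wrist")[:,:,::-1];b=r.camera("side")[190:370,225:465,::-1]
cv2.imwrite("pics/w3.png",np.hstack([cv2.resize(a,(400,300)),cv2.resize(b,(400,300))]))
```

```text
5.6 [-0.0557  0.2591  0.6263  1.6097 -0.1526  1.3226  2.2179] [ 0.4971 -0.3018  0.2424] 0.03578903980326405 [-1.4788  0.8961 -1.0313]
[[-0.001  -0.0548  0.9985]
 [-0.0028  0.9985  0.0548]
 [-1.     -0.0027 -0.0012]]
```

View pics/w3.png

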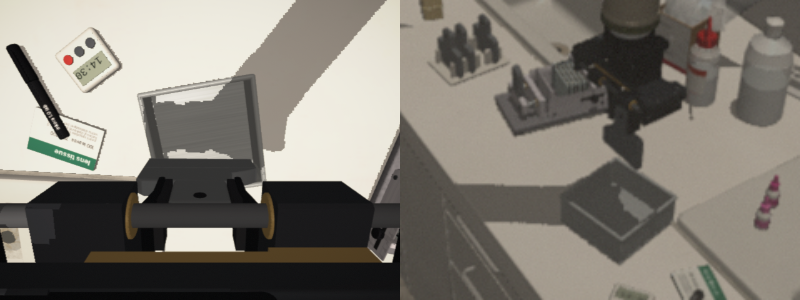

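Run:
```python
from h import *
from bench import r
np.set_printoptions(precision=4,suppress=True)
c=r.calibration("wrist")
print(onz(c,np.array([[138,96],[254,74],[266,185]])*1.6,.06))
print(proj(c,[[.5005,-.296,.06],[.497,-.302,.06]])/1.6)
```

```text
[[ 0.449  -0.3758  0.06  ]
 [ 0.415  -0.2377  0.06  ]
 [ 0.5554 -0.2055  0.06  ]]
[[200.8434 140.9845]
 [196.2979 138.0267]]
```

Request:
{"name": "drive_tool", "arguments": {
  "motion": [
    [3, 0.5, 0.5, 0],
    [6, 0.9, 0.5, 0],
    [9, 0.9, 0.5, 0],
    [12, 0.9, 0.5, 0],
    [13.6, 0.9, 0.5, 0],
    [14.2, 0.9, 0.5, 0],
    [14.2, 0.9, 0.5, 0]
  ]
}}

```text
time: 6.28
ee_pos: [0.5034, -0.285, 0.0993]
eef_rot: [-0.022, 0.708, 0.023, 0.706]
ft_force: [-0.6, 0.4, -0.3]
width: 0.0355
```

Request:
{"name": "drive_tool", "arguments": {
  "motion": [
    [0, 0, 0, 0],
    [0, 0, 0, 0],
    [0, 0, 0, 0],
    [0, 0, 0, 0],
    [0, 0, 0, 0],
    [0, 0, 0, 0]
  ],
  "grip": 60
}}

```text
time: 6.78
ee_pos: [0.5039, -0.2867, 0.1009]
eef_rot: [-0.022, 0.707, 0.022, 0.707]
ft_force: [0.2, -1.0, -0.3]
width: 0.0639
```

Run:
```python
from h import *
from bench import r
import cv2,json
np.set_printoptions(precision=4,suppress=True)
s=r.read_state();print(s["time"],s["joint_positions"],s["ee_pos"],s["width"],s["ft_force"]);print(R.from_quat(s["eef_rot"]).as_matrix())
a=r.camera("wrist")[:,:,::-1];b=r.camera("side")[190:370,225:465,::-1]
cv2.imwrite("pics/w4.png",np.hstack([cv2.resize(a,(400,300)),cv2.resize(b,(400,300))]))
```

```text
6.7833 [-0.0332  0.3911  0.576   1.7719 -0.2422  1.049   2.2626] [ 0.5039 -0.2867  0.1009] 0.06388413469400332 [ 0.2415 -1.0467 -0.3209]
[[ 0.0007 -0.0619  0.9981]
 [-0.      0.9981  0.0619]
 [-1.     -0.0001  0.0007]]
```

View pics/w4.png

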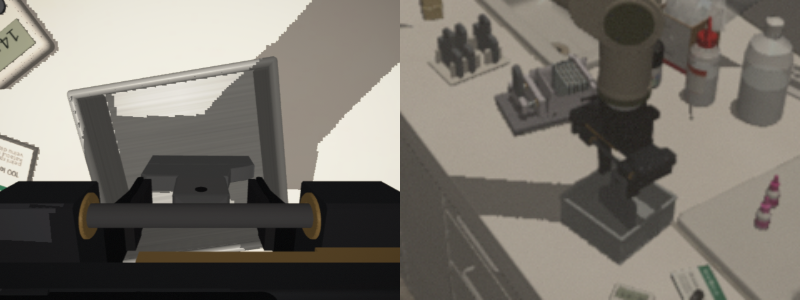

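Request:
{"name": "drive_tool", "arguments": {
  "motion": [
    [-2, 0, 0, 0],
    [-5, 0, 0, 0],
    [-9, 0, 0, 0],
    [-12, 0.5, 0.3, 0],
    [-12, 4, 2, 0.5],
    [-12, 8, 4, 1],
    [-12, 11.5, 6, 1.5],
    [-12, 15, 8, 2],
    [-12, 19, 9.5, 2.5],
    [-12, 22, 11, 2.5],
    [-12, 25.5, 13, 2.5],
    [-12, 29, 15, 2.5],
    [-12, 31.3, 15.6, 2.5],
    [-12, 31.3, 15.6, 2.5],
    [-12, 31.3, 15.6, 2.5]
  ]
}}

```text
time: 8.13
ee_pos: [0.6401, 0.0372, 0.22]
eef_rot: [0.054, 0.705, -0.054, 0.705]
ft_force: [-0.4, -0.7, -0.7]
width: 0.067
```

Run:
```python
from h import *
from bench import r
import cv2,json
np.set_printoptions(precision=4,suppress=True)
s=r.read_state();print(s["time"],s["joint_positions"],s["ee_pos"],s["width"],s["joint_vel"]);print(R.from_quat(s["eef_rot"]).as_matrix())
c=r.calibration("wrist");a=r.camera("wrist")[:,:,::-1];b=r.camera("side")[190:370,225:465,::-1]
json.dump({k:np.array(v).tolist() for k,v in c.items()},open("w5.json","w"))
cv2.imwrite("pics/w5.png",a);cv2.imwrite("pics/s5.png",cv2.resize(b,None,fx=3,fy=3))
```

```text
8.1333 [-0.485   0.4006  0.4742  1.4675 -0.1849  1.3187  1.4209] [0.6401 0.0372 0.22  ] 0.06695989835497321 [ 0.0355 -0.0196  0.0428  0.0195  0.0121 -0.0003  0.0108]
[[-0.0008  0.1525  0.9883]
 [-0.0001  0.9883 -0.1525]
 [-1.     -0.0002 -0.0008]]
```

View pics/w5.png

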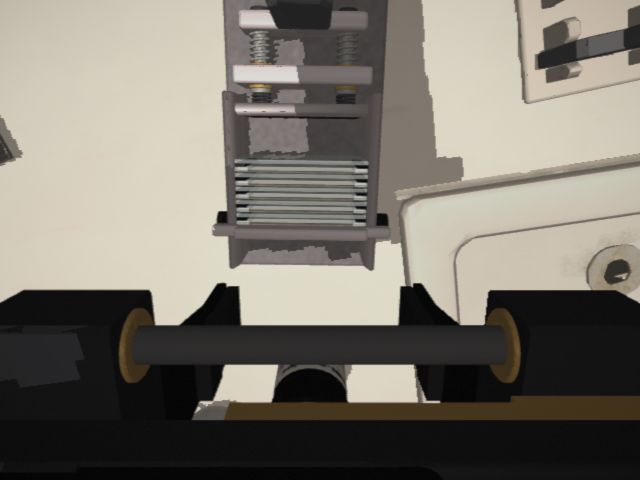

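View pics/s5.png

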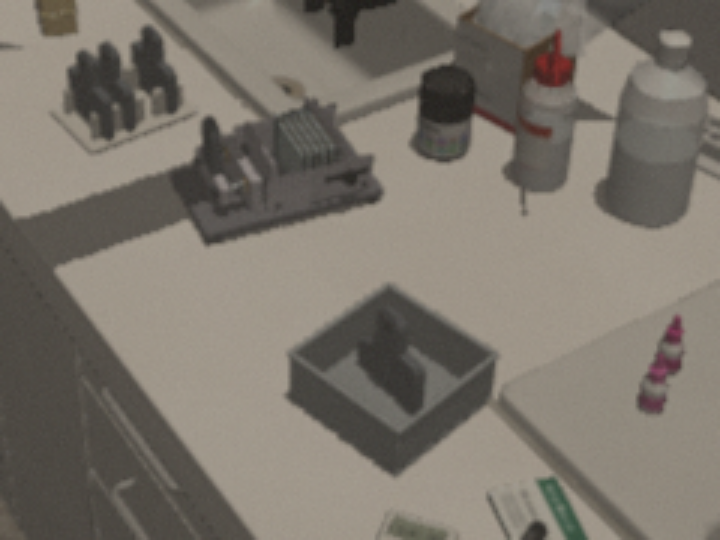

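Run:
```python
import cv2
a=cv2.imread("pics/w5.png")
b=a[85:185,215:390];cv2.imwrite("pics/w5z.png",cv2.resize(b,None,fx=4.5,fy=4.5,interpolation=cv2.INTER_CUBIC))
```

```text
(no output)
```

View pics/w5z.png

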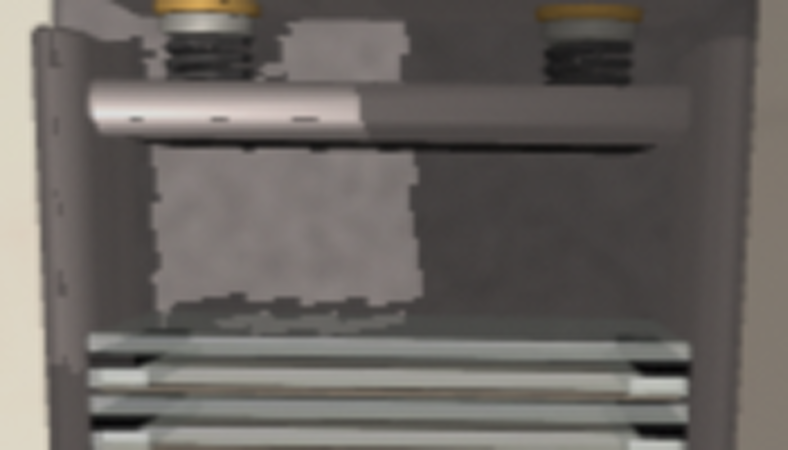

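Run:
```python
from h import *
import json
np.set_printoptions(precision=4,suppress=True)
c=json.load(open("w5.json"));print(c["xyz"])
Z=lambda L:np.array(L,float)/4.5+[215,85]
W=lambda L:np.array(L,float)
g=onz(c,Z([[90,334],[690,342]]),.078);print("glass",g,np.linalg.norm(np.diff(g,axis=0)))
pf=onz(c,Z([[90,135],[690,138]]),.072);print("press",pf,np.linalg.norm(np.diff(pf,axis=0)))
pb=onz(c,Z([[90,146],[690,149]]),.022);print("press bottom",pb)
d=(g[1]-g[0]);print("yaw glass",-np.degrees(np.arctan2(d[0],d[1])))
d=(pf[1]-pf[0]);print("yaw press",-np.degrees(np.arctan2(d[0],d[1])))
yaw=np.radians(-9);n=np.array([np.cos(yaw),np.sin(yaw)])
for q in(pf,pb):print("gap",(g.mean(0)-q.mean(0))[:2]@n)
w=onz(c,Z([[36,30],[52,445],[755,30],[735,445]]),.066);print("outer walls",w)
ww=onz(c,W([[229,265],[372,268],[224,92],[387,80]]),.066);print(ww)
# side edge of inner wall
iw=onz(c,Z([[92,300],[692,300]]),.06);print("inner",iw,np.linalg.norm(np.diff(iw,axis=0)))
```

```text
[0.5684909463079605, 0.04718500702942597, 0.36347356493939403]
glass [[ 0.5792 -0.0115  0.078 ]
 [ 0.594   0.0766  0.078 ]] 0.08932770945513542
press [[ 0.5511 -0.0068  0.072 ]
 [ 0.5651  0.0808  0.072 ]] 0.08874621322940594
press bottom [[ 0.5499 -0.0165  0.022 ]
 [ 0.5663  0.0864  0.022 ]]
yaw glass -9.527097641808238
yaw press -9.049289532097472
gap 0.02888121596851194
gap 0.028544044391694872
outer walls [[ 0.5349 -0.0128  0.066 ]
 [ 0.5956 -0.0234  0.066 ]
 [ 0.5512  0.0929  0.066 ]
 [ 0.612   0.0829  0.066 ]]
[[ 0.6551 -0.0343  0.066 ]
 [ 0.6737  0.0709  0.066 ]
 [ 0.5352 -0.0122  0.066 ]
 [ 0.5443  0.0966  0.066 ]]
inner [[ 0.5748 -0.0138  0.06  ]
 [ 0.5892  0.0795  0.06  ]] 0.09447174618054131
```

Request:
{"name": "drive_tool", "arguments": {
  "motion": [
    [0, 3, -2, -0.4],
    [0, 6.5, -4, -0.8],
    [0, 10, -6.2, -1.2],
    [0, 13.5, -8.4, -1.6],
    [0, 17, -10.6, -2],
    [0, 20, -12.5, -2.4],
    [0, 21.3, -13.2, -2.44],
    [0, 21.3, -13.2, -2.44],
    [0, 21.3, -13.2, -2.44],
    [3, 21.3, -13.2, -2.44],
    [6, 21.3, -13.2, -2.44],
    [9, 21.3, -13.2, -2.44],
    [11.5, 21.3, -13.2, -2.44],
    [12.8, 21.3, -13.2, -2.44],
    [12.8, 21.3, -13.2, -2.44]
  ]
}}

```text
time: 9.48
ee_pos: [0.5423, 0.2631, 0.0899]
eef_rot: [-0.02, 0.708, 0.018, 0.706]
ft_force: [-0.0, -1.0, 0.7]
width: 0.0662
```

Run:
```python
from h import *
from bench import r
import cv2,json
np.set_printoptions(precision=4,suppress=True)
s=r.read_state();print(s["time"],s["ee_pos"],s["width"],s["ft_force"]);print(R.from_quat(s["eef_rot"]).as_matrix())
c=r.calibration("wrist")
a=r.camera("wrist")[:,:,::-1].copy()
print(proj(c,[s["ee_pos"]+[0,0,.016],[.5418,.2675,.108]]))
cv2.imwrite("pics/w6.png",a)
```

```text
9.4833 [0.5423 0.2631 0.0899] 0.06624779276336998 [-0.0236 -1.0253  0.6758]
[[-0.0034 -0.0533  0.9986]
 [-0.0034  0.9986  0.0533]
 [-1.     -0.0032 -0.0036]]
[[322.1288 350.3985]
 [335.2994 352.7817]]
```

View pics/w6.png

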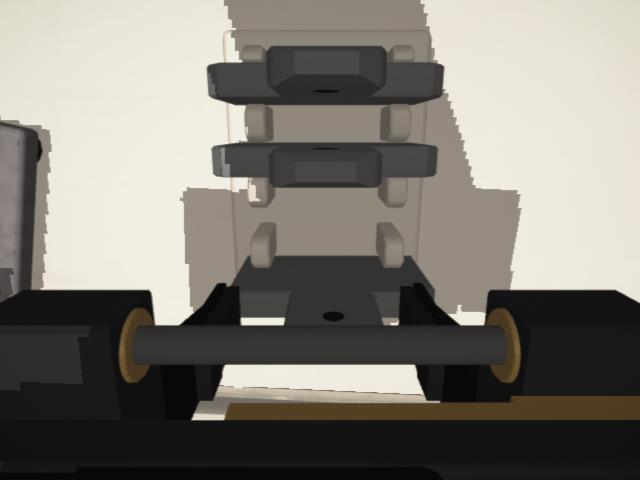

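Request:
{"name": "drive_tool", "arguments": {
  "motion": [
    [0, 0, 0, 0],
    [0, 0, 0, 0],
    [0, 0, 0, 0],
    [0, 0, 0, 0],
    [0, 0, 0, 0],
    [0, 0, 0, 0],
    [0, 0, 0, 0],
    [0, 0, 0, 0]
  ],
  "grip": 255
}}

```text
time: 10.2
ee_pos: [0.5431, 0.2666, 0.093]
eef_rot: [-0.02, 0.707, 0.02, 0.707]
ft_force: [-0.6, 0.6, 3.7]
width: 0.0354
```

Run:
```python
from h import *
from bench import r
np.set_printoptions(precision=4,suppress=True)
s=r.read_state();print(s["time"],s["ee_pos"],s["width"],s["ft_force"]);print(R.from_quat(s["eef_rot"]).as_matrix())
```

```text
10.2 [0.5431 0.2666 0.093 ] 0.03535865453190011 [-0.6166  0.5613  3.6714]
[[ 0.0006 -0.0568  0.9984]
 [ 0.0006  0.9984  0.0568]
 [-1.      0.0005  0.0007]]
```

Request:
{"name": "drive_tool", "arguments": {
  "motion": [
    [-2, 0, 0, 0],
    [-5, 0, 0, 0],
    [-8.5, 0, 0, 0],
    [-12, 0, 0, 0],
    [-14, -2, 0.1, 0.3],
    [-14, -5, 0.4, 0.7],
    [-14, -8.5, 0.7, 1.1],
    [-14, -12, 1, 1.5],
    [-14, -15.5, 1.3, 1.9],
    [-14, -19, 1.7, 2.3],
    [-14, -22, 2, 2.5],
    [-14, -23.4, 2.1, 2.5],
    [-14, -23.4, 2.1, 2.5],
    [-14, -23.4, 2.1, 2.5],
    [-14, -23.4, 2.1, 2.5],
    [-14, -23.4, 2.1, 2.5],
    [-14, -23.4, 2.1, 2.5]
  ]
}}

```text
time: 11.62
ee_pos: [0.5769, 0.0353, 0.2324]
eef_rot: [0.056, 0.705, -0.056, 0.705]
ft_force: [-0.1, 1.0, -2.3]
width: 0.0359
```

Run:
```python
from h import *
from bench import r
import cv2
np.set_printoptions(precision=4,suppress=True)
s=r.read_state();print(s["time"],s["ee_pos"],s["width"],s["ft_force"]);M=R.from_quat(s["eef_rot"]).as_matrix();print(M)
n=np.array([.9869,-.1616]);m=np.array([.1616,.9869]);print("along,lat",s["ee_pos"][:2]@n,s["ee_pos"][:2]@m)
c=r.calibration("wrist")
a=r.camera("wrist")[:,:,::-1].copy()
# expected shoulder: foot TCP-.085, shoulder top TCP-.025, y+-45, x+-6 (tool z)
P=[s["ee_pos"]-[0,0,.0247]+M[:,1]*y+M[:,2]*z for y in(-.045,.045) for z in(-.006,.006)]
print(proj(c,P))
cv2.imwrite("pics/w7.png",a)
```

```text
11.6167 [0.5769 0.0353 0.2324] 0.03587441268917302 [-0.1324  0.9595 -2.2677]
[[-0.0003  0.1588  0.9873]
 [ 0.0003  0.9873 -0.1588]
 [-1.      0.0002 -0.0004]]
along,lat 0.5636474431167157 0.1280467937519498
[[216.7216 289.0649]
 [218.501  314.7815]
 [426.4981 289.0389]
 [424.6359 314.7512]]
```

View pics/w7.png

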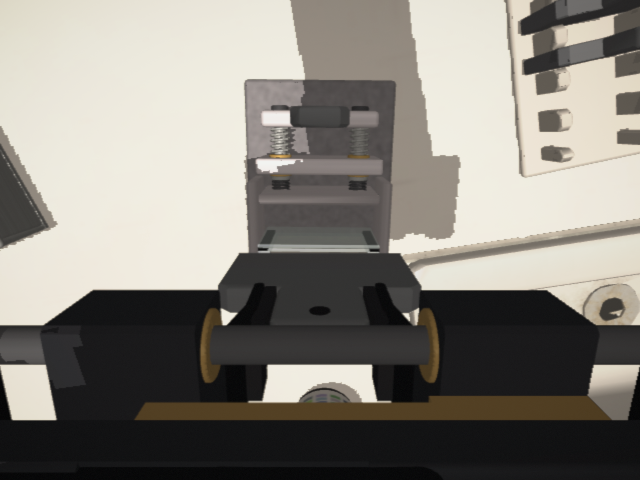

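Request:
{"name": "drive_tool", "arguments": {
  "motion": [
    [2.5, 0, 0, 0],
    [5, 0, 0, 0],
    [7, 0, 0, 0],
    [8.5, 0, 0, 0],
    [9.5, 0, 0, 0],
    [10.5, 0, 0, 0],
    [11.3, 0, 0, 0],
    [12, 0, 0, 0],
    [12.3, 0, 0, 0],
    [12.3, 0, 0, 0],
    [12.3, 0, 0, 0],
    [12.3, 0, 0, 0]
  ]
}}

```text
time: 12.67
ee_pos: [0.5775, 0.0339, 0.1102]
eef_rot: [0.057, 0.704, -0.057, 0.705]
ft_force: [0.3, 0.4, -0.7]
width: 0.0362
```

```bash
cat > st.py <<'E'
from h import *
from bench import r
import cv2,sys
np.set_printoptions(precision=4,suppress=True)
s=r.read_state();print(s["time"],s["ee_pos"],s["width"],s["ft_force"],s["torque"]);M=R.from_quat(s["eef_rot"]).as_matrix();print(M[:,1],M[:,0])
n=np.array([.9869,-.1616]);m=np.array([.1616,.9869]);print("along,lat",s["ee_pos"][:2]@n,s["ee_pos"][:2]@m,"F along",s["ft_force"][:2]@n)
if len(sys.argv)>1:
    a=r.camera("wrist")[:,:,::-1]
    b=r.camera("side")[190:340,225:425,::-1]
    cv2.imwrite(sys.argv[1],np.hstack([cv2.resize(a,(400,300)),cv2.resize(b,(400,300),interpolation=cv2.INTER_CUBIC)]))
E
python3 st.py pics/w8.png
```

```text
12.6667 [0.5775 0.0339 0.1102] 0.03623943977153779 [ 0.2739  0.4319 -0.7305] [ 0.0234  0.0187 -0.041 ]
[0.1609 0.987  0.0005] [ 0.001   0.0003 -1.    ]
along,lat 0.5644144806236111 0.12677732712131184 F along 0.20053470702697526
```

View pics/w8.png

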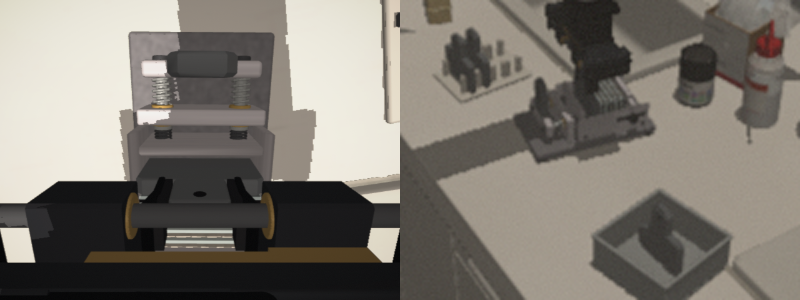

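Request:
{"name": "drive_tool", "arguments": {
  "motion": [
    [0.2, 0, 0, 0],
    [0.4, 0, 0.05, 0],
    [0.4, 0, 0.1, 0],
    [0.4, 0, 0.15, 0],
    [0.4, 0, 0.2, 0],
    [0.4, 0, 0.2, 0],
    [0.4, 0, 0.2, 0]
  ]
}}

```text
time: 13.35
ee_pos: [0.5791, 0.0335, 0.1056]
eef_rot: [0.057, 0.705, -0.057, 0.705]
ft_force: [0.5, -0.5, -1.2]
width: 0.0354
```

```bash
python3 st.py
```

```text
13.35 [0.5791 0.0335 0.1056] 0.03539122025223344 [ 0.4964 -0.5383 -1.2499] [-0.0277  0.042   0.0109]
[0.1609 0.987  0.0001] [ 0.0001  0.     -1.    ]
along,lat 0.5660737194141319 0.126674117096757 F along 0.5768772619522746
```

Continue in small steps toward the glass.

Request:
{"name": "drive_tool", "arguments": {
  "motion": [
    [0, 0, 0.05, 0],
    [0, 0, 0.1, 0],
    [0, 0, 0.15, 0],
    [0, 0, 0.15, 0],
    [0, 0, 0.15, 0]
  ]
}}

```text
time: 13.77
ee_pos: [0.5805, 0.0334, 0.1055]
eef_rot: [0.057, 0.705, -0.057, 0.705]
ft_force: [-0.4, -0.0, -0.7]
width: 0.0355
```

```bash
python3 st.py
```

```text
13.7667 [0.5805 0.0334 0.1055] 0.035497793784285726 [-0.4367 -0.0431 -0.6902] [-0.0091  0.0027 -0.049 ]
[0.1607 0.987  0.    ] [ 0.  0. -1.]
along,lat 0.5675487012983578 0.1267414463564234 F along -0.424046065731947
```

Request:
{"name": "drive_tool", "arguments": {
  "motion": [
    [0, 0, 0.05, 0],
    [0, 0, 0.1, 0],
    [0, 0, 0.15, 0],
    [0, 0, 0.15, 0],
    [0, 0, 0.15, 0]
  ]
}}

```text
time: 14.18
ee_pos: [0.5812, 0.0333, 0.1053]
eef_rot: [0.057, 0.705, -0.057, 0.704]
ft_force: [-4.5, 1.6, 1.3]
width: 0.0359
```

```bash
python3 st.py
```

```text
14.1833 [0.5812 0.0333 0.1053] 0.03594268759294941 [-4.4732  1.6492  1.2739] [ 0.2211  1.2187 -0.2469]
[0.1609 0.987  0.    ] [-0.0018  0.0003 -1.    ]
along,lat 0.5682363985889265 0.1267485902730922 F along -4.681151053473963
```

Request:
{"name": "drive_tool", "arguments": {
  "motion": [
    [0, 0, -0.05, 0],
    [0, 0, -0.05, 0],
    [0, 0, -0.05, 0],
    [0, 0, -0.05, 0],
    [0, 0, -0.05, 0],
    [0, 0, -0.05, 0],
    [-1, 0, -0.05, 0],
    [-3, 0, -0.05, 0],
    [-6, 0, -0.05, 0],
    [-9, 0, 0, 0],
    [-12, 0, 0, 0],
    [-14, 0, 2, 0],
    [-14, 0, 4, 0],
    [-14, 0, 6, 0],
    [-14, 0, 6.5, 0],
    [-14, 0, 6.5, 0],
    [-14, 0, 6.5, 0]
  ],
  "grip": 60
}}

```text
time: 15.6
ee_pos: [0.6457, 0.0225, 0.2455]
eef_rot: [0.057, 0.705, -0.057, 0.705]
ft_force: [-0.1, -0.3, 0.2]
width: 0.0666
```

Run:
```python
from h import *
from bench import r
import cv2,json
s=r.read_state();print(s["time"],s["ee_pos"],s["joint_vel"])
c=r.calibration("wrist");a=r.camera("wrist")[:,:,::-1]
json.dump({k:np.array(v).tolist() for k,v in c.items()},open("w9.json","w"))
cv2.imwrite("pics/w9.png",a);b=a[40:240,200:440];cv2.imwrite("pics/w9z.png",cv2.resize(b,None,fx=3,fy=3,interpolation=cv2.INTER_CUBIC))
```

```text
15.6 [0.64567517 0.02245668 0.24550466] [-0.00643523 -0.01718427 -0.0023083   0.0179298  -0.0002876  -0.00149582
  0.00107455]
```

View pics/w9z.png

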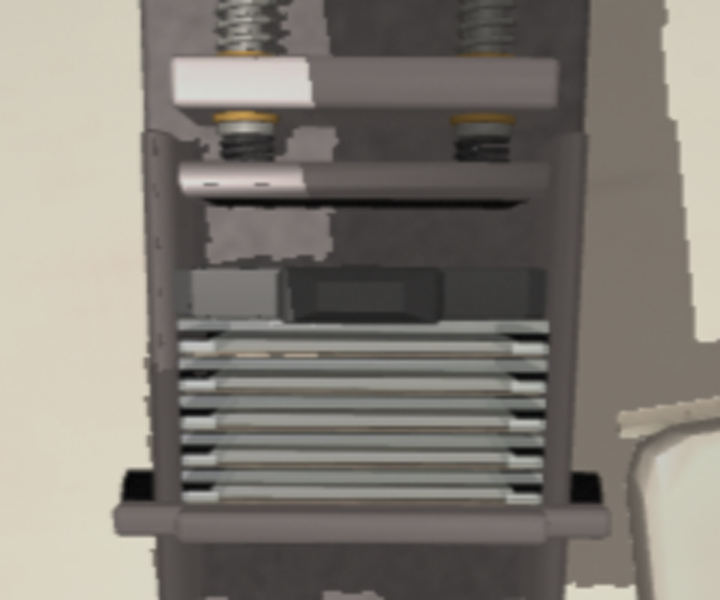

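Request:
{"name": "drive_tool", "arguments": {
  "motion": [
    [0, 2.5, -2.4, -0.3],
    [0, 5.3, -5, -0.7],
    [0, 8, -7.6, -1.1],
    [0, 10.8, -10.2, -1.5],
    [0, 13.6, -12.8, -1.9],
    [0, 16.4, -15.4, -2.3],
    [0, 19, -18, -2.5],
    [0, 21.1, -19.9, -2.5],
    [0, 21.1, -19.9, -2.5],
    [0, 21.1, -19.9, -2.5],
    [3, 21.1, -19.9, -2.5],
    [6, 21.1, -19.9, -2.5],
    [9, 21.1, -19.9, -2.5],
    [12, 21.1, -19.9, -2.5],
    [14.3, 21.1, -19.9, -2.5],
    [15.3, 21.1, -19.9, -2.5],
    [15.3, 21.1, -19.9, -2.5],
    [15.3, 21.1, -19.9, -2.5],
    [15.3, 21.1, -19.9, -2.5]
  ]
}}

```text
time: 17.23
ee_pos: [0.4848, 0.263, 0.0943]
eef_rot: [-0.019, 0.706, 0.02, 0.708]
ft_force: [-0.7, 0.9, 0.1]
width: 0.0664
```

```bash
python3 st.py pics/w10.png
```

```text
17.2333 [0.4848 0.263  0.0943] 0.06636773206241044 [-0.6855  0.887   0.0998] [ 0.0491  0.0186 -0.0206]
[-0.056   0.9984  0.0013] [ 0.0021  0.0014 -1.    ]
along,lat 0.4358950973001765 0.33791598823889735 F along -0.8198872996865243
```

View pics/w10.png

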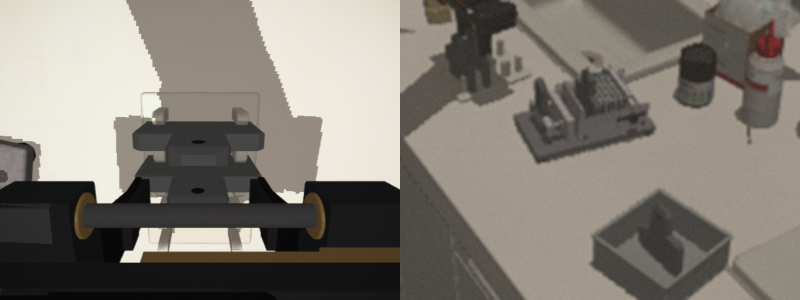

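Request:
{"name": "drive_tool", "arguments": {
  "motion": [
    [0, 0, 0, 0],
    [0, 0, 0, 0],
    [0, 0, 0, 0],
    [0, 0, 0, 0],
    [0, 0, 0, 0],
    [0, 0, 0, 0],
    [0, 0, 0, 0],
    [0, 0, 0, 0],
    [0, 0, 0, 0]
  ],
  "grip": 255
}}

```text
time: 18.08
ee_pos: [0.4837, 0.2629, 0.0925]
eef_rot: [-0.02, 0.707, 0.02, 0.707]
ft_force: [-0.2, -0.4, 0.4]
width: 0.036
```

```bash
python3 st.py
```

```text
18.0833 [0.4837 0.2629 0.0925] 0.0360098109196073 [-0.2326 -0.3885  0.4348] [-0.0419  0.0024 -0.0216]
[-0.0566  0.9984  0.    ] [-0.  0. -1.]
along,lat 0.4348495191906372 0.3375946070422359 F along -0.16675054708862078
```

Request:
{"name": "drive_tool", "arguments": {
  "motion": [
    [-2, 0, 0, 0],
    [-5, 0, 0, 0],
    [-8.5, 0, 0, 0],
    [-12, 0, 0, 0],
    [-14.5, -2, 0.5, 0.3],
    [-14.5, -5, 1.5, 0.7],
    [-14.5, -8.5, 2.5, 1.1],
    [-14.5, -12, 3.5, 1.5],
    [-14.5, -15.5, 4.5, 1.9],
    [-14.5, -19, 5.7, 2.3],
    [-14.5, -22, 6.6, 2.5],
    [-14.5, -23.2, 7, 2.5],
    [-14.5, -23.2, 7, 2.5],
    [-14.5, -23.2, 7, 2.5],
    [-14.5, -23.2, 7, 2.5],
    [-14.5, -23.2, 7, 2.5],
    [-14.5, -23.2, 7, 2.5],
    [-14.5, -23.2, 7, 2.5]
  ]
}}

```text
time: 19.58
ee_pos: [0.5665, 0.0362, 0.2375]
eef_rot: [0.057, 0.705, -0.056, 0.705]
ft_force: [0.5, 0.1, -0.7]
width: 0.0357
```

Run:
```python
from h import *
from bench import r
import cv2
np.set_printoptions(precision=4,suppress=True)
s=r.read_state();print(s["time"],s["ee_pos"],s["width"],s["ft_force"]);M=R.from_quat(s["eef_rot"]).as_matrix();print(M)
n=np.array([.9869,-.1616]);m=np.array([.1616,.9869]);print("along,lat",s["ee_pos"][:2]@n,s["ee_pos"][:2]@m)
c=r.calibration("wrist")
a=r.camera("wrist")[:,:,::-1].copy()
P=[s["ee_pos"]-[0,0,.0247]+M[:,1]*y+M[:,2]*z for y in(-.045,.045) for z in(-.006,.006)]
print(proj(c,P))
cv2.imwrite("pics/w11.png",cv2.resize(a[160:340,180:460],None,fx=2.8,fy=2.8,interpolation=cv2.INTER_CUBIC))
cv2.imwrite("pics/w11f.png",a)
```

```text
19.5833 [0.5665 0.0362 0.2375] 0.035669754690168566 [ 0.4672  0.0983 -0.6829]
[[-0.0001  0.1593  0.9872]
 [ 0.0003  0.9872 -0.1593]
 [-1.      0.0003 -0.0001]]
along,lat 0.5532575368005904 0.12724238461540852
[[216.7822 289.0536]
 [218.5621 314.7699]
 [426.5576 289.0188]
 [424.6958 314.7314]]
```

View pics/w11.png

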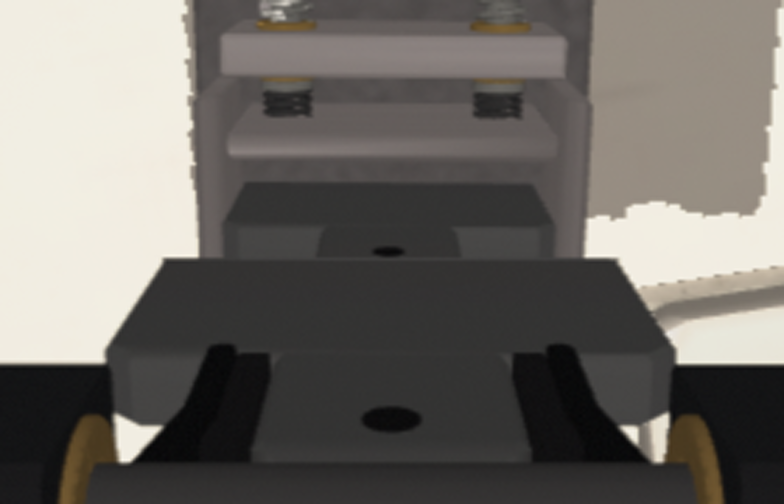

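Run:
```python
import cv2,numpy as np
for f in("pics/w7.png","pics/w11f.png"):
    a=cv2.imread(f).astype(float).mean(2)
    for cols in((225,262),(380,412)):
        print(f,cols,[(i,round(v)) for i,v in zip(range(245,322),a[245:322,cols[0]:cols[1]].mean(1))][::2])
```

```text
pics/w7.png (225, 262) [(245, 191), (247, 185), (249, 176), (251, 191), (253, 134), (255, 116), (257, 109), (259, 102), (261, 96), (263, 89), (265, 82), (267, 76), (269, 70), (271, 63), (273, 57), (275, 52), (277, 51), (279, 51), (281, 51), (283, 45), (285, 45), (287, 48), (289, 52), (291, 52), (293, 51), (295, 49), (297, 48), (299, 46), (301, 45), (303, 44), (305, 42), (307, 40), (309, 37), (311, 49), (313, 86), (315, 77), (317, 66), (319, 54), (321, 44)]
pics/w7.png (380, 412) [(245, 196), (247, 197), (249, 197), (251, 198), (253, 139), (255, 99), (257, 89), (259, 84), (261, 83), (263, 75), (265, 60), (267, 58), (269, 56), (271, 53), (273, 51), (275, 51), (277, 51), (279, 51), (281, 51), (283, 47), (285, 44), (287, 50), (289, 56), (291, 55), (293, 53), (295, 52), (297, 50), (299, 48), (301, 47), (303, 45), (305, 43), (307, 40), (309, 36), (311, 34), (313, 60), (315, 58), (317, 49), (319, 35), (321, 22)]
pics/w11f.png (225, 262) [(245, 191), (247, 191), (249, 191), (251, 188), (253, 117), (255, 111), (257, 104), (259, 98), (261, 91), (263, 84), (265, 78), (267, 72), (269, 65), (271, 59), (273, 53), (275, 51), (277, 51), (279, 51), (281, 51), (283, 46), (285, 46), (287, 50), (289, 53), (291, 52), (293, 51), (295, 49), (297, 48), (299, 47), (301, 45), (303, 44), (305, 42), (307, 39), (309, 39), (311, 57), (313, 87), (315, 77), (317, 66), (319, 55), (321, 44)]
pics/w11f.png (380, 412) [(245, 195), (247, 196), (249, 197), (251, 195), (253, 118), (255, 109), (257, 102), (259, 94), (261, 85), (263, 73), (265, 65), (267, 60), (269, 56), (271, 51), (273, 51), (275, 51), (277, 51), (279, 51), (281, 51), (283, 47), (285, 45), (287, 56), (289, 57), (291, 55), (293, 53), (295, 51), (297, 50), (299, 48), (301, 47), (303, 45), (305, 43), (307, 39), (309, 36), (311, 43), (313, 67), (315, 55), (317, 42), (319, 29), (321, 22)]
```

Request:
{"name": "drive_tool", "arguments": {
  "motion": [
    [2.5, 0, 0.1, 0],
    [5, 0, 0.1, 0],
    [7, 0, 0.1, 0],
    [8.5, 0, 0.1, 0],
    [9.5, 0, 0.1, 0],
    [10.5, 0, 0.1, 0],
    [11.3, 0, 0.1, 0],
    [12, 0, 0.1, 0],
    [12.5, 0, 0.1, 0],
    [12.7, 0, 0.1, 0],
    [12.7, 0, 0.1, 0],
    [12.7, 0, 0.1, 0]
  ]
}}

```text
time: 20.63
ee_pos: [0.5676, 0.035, 0.1106]
eef_rot: [0.057, 0.705, -0.057, 0.705]
ft_force: [-0.7, 0.0, -2.0]
width: 0.0359
```

```bash
python3 st.py pics/w12.png
```

```text
20.6333 [0.5676 0.035  0.1106] 0.0358509820895719 [-0.6888  0.0245 -2.0194] [ 0.0334  0.0067 -0.0138]
[ 0.1609  0.987  -0.0001] [-0.0002 -0.     -1.    ]
along,lat 0.5545015310481736 0.12622891123754354 F along -0.6837376109411059
```

View pics/w12.png

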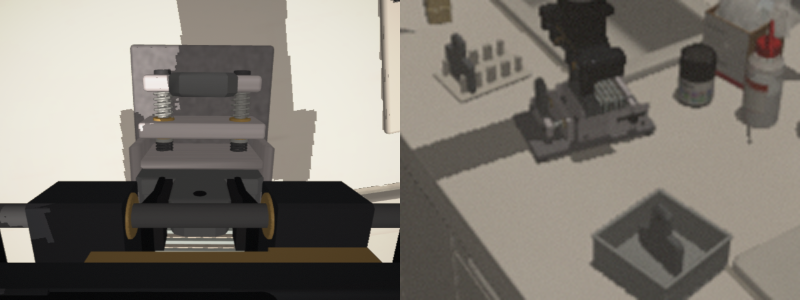

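Free in the gap; down 5 mm and nudge against the first plate.

Request:
{"name": "drive_tool", "arguments": {
  "motion": [
    [0.2, 0, 0, 0],
    [0.4, 0, 0, 0],
    [0.5, 0, 0.05, 0],
    [0.5, 0, 0.1, 0],
    [0.5, 0, 0.15, 0],
    [0.5, 0, 0.15, 0],
    [0.5, 0, 0.15, 0]
  ]
}}

```text
time: 21.32
ee_pos: [0.5689, 0.0347, 0.1057]
eef_rot: [0.057, 0.705, -0.057, 0.705]
ft_force: [-3.7, 0.2, 5.8]
width: 0.0358
```

```bash
python3 st.py
```

```text
21.3167 [0.5689 0.0347 0.1057] 0.035792967534676236 [-3.6574  0.1853  5.7828] [-0.1393  0.6936 -0.032 ]
[0.1611 0.9869 0.0001] [-0.0006  0.0002 -1.    ]
along,lat 0.5558704382718593 0.12616911386763324 F along -3.6394588810181903
```

Request:
{"name": "drive_tool", "arguments": {
  "motion": [
    [-0.05, 0, -0.05, 0],
    [-0.05, 0, -0.05, 0],
    [-0.05, 0, -0.05, 0],
    [-0.05, 0, -0.05, 0],
    [-0.05, 0, -0.05, 0],
    [-0.05, 0, -0.05, 0],
    [-1, 0, -0.05, 0],
    [-3, 0, -0.05, 0],
    [-6, 0, -0.05, 0],
    [-9, 0, 0, 0],
    [-12, 0, 0, 0],
    [-14, 0, 2, 0],
    [-14, 0, 5, 0],
    [-14, 0, 7.5, 0],
    [-14, 0, 7.5, 0],
    [-14, 0, 7.5, 0]
  ],
  "grip": 60
}}

```text
time: 22.65
ee_pos: [0.6436, 0.0222, 0.2454]
eef_rot: [0.057, 0.705, -0.058, 0.705]
ft_force: [-0.7, 0.4, -0.6]
width: 0.0664
```

Run:
```python
from h import *
from bench import r
import cv2,json
s=r.read_state();print(s["time"],s["ee_pos"],s["joint_vel"])
c=r.calibration("wrist");a=r.camera("wrist")[:,:,::-1]
json.dump({k:np.array(v).tolist() for k,v in c.items()},open("w13.json","w"))
cv2.imwrite("pics/w13.png",a);b=a[0:200,200:440];cv2.imwrite("pics/w13z.png",cv2.resize(b,None,fx=3,fy=3,interpolation=cv2.INTER_CUBIC))
```

```text
22.65 [0.6436068  0.0222451  0.24539289] [-0.01367239 -0.03877134 -0.00013422  0.03952754  0.00879478 -0.003741
 -0.00484636]
```

View pics/w13z.png

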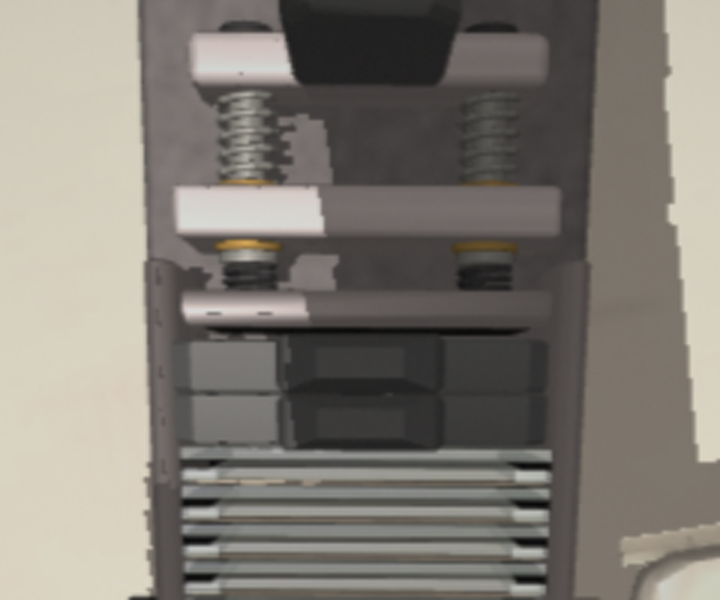

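Request:
{"name": "drive_tool", "arguments": {
  "motion": [
    [0, 0.1, -3, 0],
    [0, 0.1, -6.5, 0],
    [0, 0.1, -10, 0],
    [0, 0.1, -13, 0],
    [0, 0.1, -14.6, 0],
    [0, 0.1, -14.6, 0],
    [0, 0.1, -14.6, 0],
    [2, 0.1, -14.6, 0],
    [4, 0.1, -14.6, 0],
    [4, 0.1, -14.6, 0],
    [4, 0.1, -14.6, 0]
  ]
}}

```text
time: 23.62
ee_pos: [0.4991, 0.0469, 0.2053]
eef_rot: [0.057, 0.705, -0.058, 0.704]
ft_force: [-0.7, 0.1, 0.7]
width: 0.0666
```

```bash
python3 st.py
python3 - <<'E'
from h import *
from bench import r
import cv2
s=r.read_state();c=r.calibration("wrist");a=r.camera("wrist")[:,:,::-1]
M=R.from_quat(s["eef_rot"]).as_matrix()
h=np.array([s["ee_pos"][0],s["ee_pos"][1],.12])
print(proj(c,[h+M[:,1]*y+M[:,2]*z for y in(-.018,.018) for z in(-.006,.006)]))
cv2.imwrite("pics/w14.png",a)
E
```

```text
23.6167 [0.4991 0.0469 0.2053] 0.06657048763689498 [-0.6956  0.0854  0.7379] [-0.0177  0.015  -0.0249]
[ 0.1613  0.9869 -0.0011] [-0.0016 -0.0009 -1.    ]
along,lat 0.48495394357009103 0.1268889757072365 F along -0.7002911367080731
[[289.56027622 249.81385148]
 [289.95231177 269.81781051]
 [352.88058487 249.80303341]
 [352.43943788 269.80610264]]
```

View pics/w14.png

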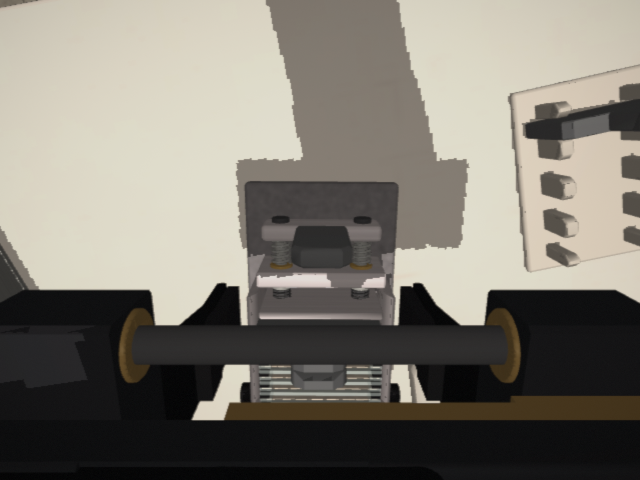

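Request:
{"name": "drive_tool", "arguments": {
  "motion": [
    [2.5, 0, 0, 0],
    [5, 0, 0, 0],
    [7.5, 0, 0, 0],
    [9.3, 0, 0, 0],
    [10, 0, 0, 0],
    [10, 0, 0, 0],
    [10, 0, 0, 0]
  ]
}}

```text
time: 24.25
ee_pos: [0.5001, 0.0473, 0.1068]
eef_rot: [0.057, 0.704, -0.057, 0.705]
ft_force: [0.6, 0.2, 1.6]
width: 0.0665
```

Request:
{"name": "drive_tool", "arguments": {
  "motion": [
    [0, 0, 0, 0],
    [0, 0, 0, 0],
    [0, 0, 0, 0],
    [0, 0, 0, 0],
    [0, 0, 0, 0],
    [0, 0, 0, 0],
    [0, 0, 0, 0],
    [0, 0, 0, 0]
  ],
  "grip": 255,
  "force": 30
}}

```text
time: 24.92
ee_pos: [0.4994, 0.0479, 0.1058]
eef_rot: [0.057, 0.705, -0.057, 0.705]
ft_force: [0.4, 4.0, 2.3]
width: 0.0358
```

```bash
python3 st.py
```

```text
24.9167 [0.4994 0.0479 0.1058] 0.03581554112665092 [0.4379 4.0316 2.269 ] [ 0.6597  0.0909 -0.0216]
[0.1603 0.9871 0.0009] [ 0.0005  0.0008 -1.    ]
along,lat 0.4851652391777202 0.12795375859168617 F along -0.21930892856444759
```

Request:
{"name": "drive_tool", "arguments": {
  "motion": [
    [0, 0.1, 0.1, 0],
    [0, 0.1, 0.2, 0],
    [0, 0.1, 0.3, 0],
    [0, 0.1, 0.3, 0],
    [0, 0.1, 0.3, 0]
  ]
}}

```text
time: 25.33
ee_pos: [0.5025, 0.0474, 0.1058]
eef_rot: [0.057, 0.705, -0.057, 0.705]
ft_force: [-1.7, -0.6, 5.1]
width: 0.0354
```

```bash
python3 st.py
```

```text
25.3333 [0.5025 0.0474 0.1058] 0.03540249915856246 [-1.6933 -0.6363  5.1113] [0.0087 0.3204 0.0317]
[ 0.1611  0.9869 -0.0002] [ 0.0001 -0.0002 -1.    ]
along,lat 0.48829146554715075 0.12797845010842301 F along -1.5683040947203957
```

Request:
{"name": "drive_tool", "arguments": {
  "motion": [
    [0, 0, 0.1, 0],
    [0, 0, 0.2, 0],
    [0, 0, 0.2, 0],
    [0, 0, 0.2, 0]
  ]
}}

```text
time: 25.67
ee_pos: [0.5043, 0.0471, 0.1057]
eef_rot: [0.057, 0.705, -0.057, 0.705]
ft_force: [-3.0, -0.5, 6.1]
width: 0.0351
```

```bash
python3 st.py
```

```text
25.6667 [0.5043 0.0471 0.1057] 0.035070727502917495 [-2.9699 -0.523   6.1186] [-0.0346  0.5613  0.0116]
[ 0.1611  0.9869 -0.0002] [-0.0004 -0.0002 -1.    ]
along,lat 0.490042876513397 0.12796439309414018 F along -2.846462721649168
```

Request:
{"name": "drive_tool", "arguments": {
  "motion": [
    [-0.05, 0, 0.05, 0],
    [-0.1, 0, 0.1, 0],
    [-0.1, 0, 0.1, 0],
    [-0.1, 0, 0.1, 0]
  ]
}}

```text
time: 26.0
ee_pos: [0.5045, 0.047, 0.1058]
eef_rot: [0.057, 0.705, -0.057, 0.704]
ft_force: [-4.0, 0.8, -3.7]
width: 0.0358
```

```bash
python3 st.py
```

```text
26.0 [0.5045 0.047  0.1058] 0.03578467582980383 [-3.9834  0.7655 -3.6631] [ 0.1359  0.8246 -0.0354]
[ 0.1609  0.987  -0.0008] [-0.0019 -0.0004 -1.    ]
along,lat 0.4902567215328514 0.12793790413768216 F along -4.054898699288035
```

Request:
{"name": "drive_tool", "arguments": {
  "motion": [
    [0, 0, 0.05, 0],
    [0, 0, 0.1, 0],
    [0, 0, 0.1, 0],
    [0, 0, 0.1, 0]
  ]
}}

```text
time: 26.33
ee_pos: [0.5054, 0.0469, 0.1058]
eef_rot: [0.057, 0.706, -0.057, 0.704]
ft_force: [-4.7, 0.2, -4.3]
width: 0.0359
```

```bash
python3 st.py
```

```text
26.3333 [0.5054 0.0469 0.1058] 0.03586852324013586 [-4.7472  0.1713 -4.2894] [0.133  1.0913 0.0028]
[ 0.1608  0.987  -0.0008] [-0.0022 -0.0005 -1.    ]
along,lat 0.49119152095522345 0.12794754641616815 F along -4.712661925189988
```

Request:
{"name": "drive_tool", "arguments": {
  "motion": [
    [0, 0, 0.05, 0],
    [0, 0, 0.1, 0],
    [0, 0, 0.1, 0],
    [0, 0, 0.1, 0]
  ]
}}

```text
time: 26.67
ee_pos: [0.5061, 0.0468, 0.1058]
eef_rot: [0.057, 0.706, -0.057, 0.704]
ft_force: [-7.3, -1.1, -4.1]
width: 0.0356
```

```bash
python3 st.py pics/w15.png
```

```text
26.6667 [0.5061 0.0468 0.1058] 0.03560059151810604 [-7.2654 -1.0507 -4.0727] [0.1171 1.412  0.0191]
[ 0.1608  0.987  -0.0008] [-0.0027 -0.0004 -1.    ]
along,lat 0.4919407242527013 0.12794872745233946 F along -7.00044433997883
```

View pics/w15.png

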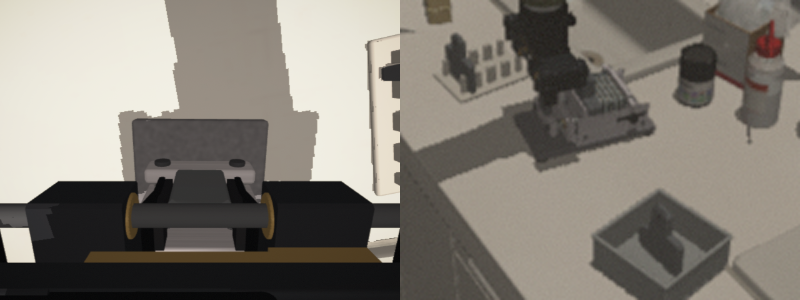

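Request:
{"name": "drive_tool", "arguments": {
  "motion": [
    [0.03, 0, 0.05, 0],
    [0.05, 0, 0.1, 0],
    [0.05, 0, 0.1, 0],
    [0.05, 0, 0.1, 0]
  ]
}}

```text
time: 27.1
ee_pos: [0.5072, 0.0466, 0.1058]
eef_rot: [0.057, 0.706, -0.057, 0.704]
ft_force: [-9.0, -0.3, 2.3]
width: 0.0356
```

```bash
python3 st.py
```

```text
27.1 [0.5072 0.0466 0.1058] 0.03556460485231597 [-8.971  -0.3477  2.2808] [ 0.0436  1.9813 -0.0027]
[ 0.1608  0.987  -0.0005] [-0.0026 -0.0001 -1.    ]
along,lat 0.4930271213803357 0.12797204144126648 F along -8.797278740446721
```

Request:
{"name": "drive_tool", "arguments": {
  "motion": [
    [0, 0, 0.05, 0],
    [0, 0, 0.1, 0],
    [0, 0, 0.1, 0],
    [0, 0, 0.1, 0],
    [0, 0, 0.1, 0]
  ]
}}

```text
time: 27.52
ee_pos: [0.5079, 0.0465, 0.1058]
eef_rot: [0.057, 0.706, -0.057, 0.704]
ft_force: [-11.2, -0.0, 3.6]
width: 0.0357
```

```bash
python3 st.py
```

```text
27.5167 [0.5079 0.0465 0.1058] 0.035704134839655 [-11.2473  -0.0177   3.6071] [ 0.0207  2.2584 -0.0125]
[ 0.1608  0.987  -0.0006] [-0.0032 -0.0001 -1.    ]
along,lat 0.4937507152149952 0.1279472826446551 F along -11.097078211806606
```

Request:
{"name": "drive_tool", "arguments": {
  "motion": [
    [0, 0, 0, 0],
    [0, 0, 0, 0],
    [0, 0, 0, 0],
    [0, 0, 0, 0],
    [0, 0, 0, 0],
    [0, 0, 0, 0]
  ]
}}

```text
time: 28.02
ee_pos: [0.5079, 0.0465, 0.1058]
eef_rot: [0.057, 0.706, -0.057, 0.704]
ft_force: [-10.6, -0.6, 2.6]
width: 0.0355
```

```bash
python3 st.py pics/w16.png
python3 - <<'E'
from bench import r
import cv2
b=r.camera("scene")[215:345,250:400,::-1];cv2.imwrite("pics/sc16.png",cv2.resize(b,None,fx=4.5,fy=4.5,interpolation=cv2.INTER_CUBIC))
E
```

```text
28.0167 [0.5079 0.0465 0.1058] 0.03550165761125763 [-10.624   -0.5516   2.5777] [-0.0284  2.2938 -0.018 ]
[ 0.1608  0.987  -0.0005] [-0.0032 -0.     -1.    ]
along,lat 0.4937269198880498 0.1279892427186092 F along -10.395705449788473
```

View pics/w16.png

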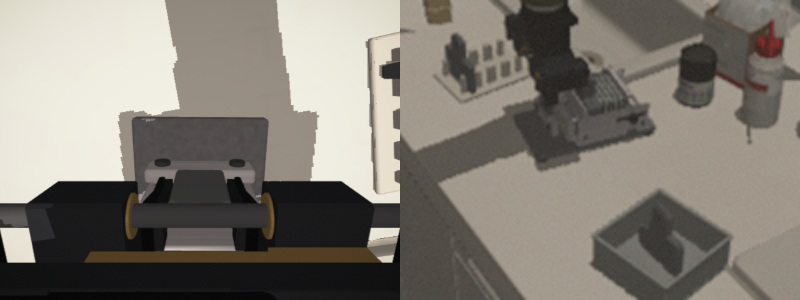

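View pics/sc16.png

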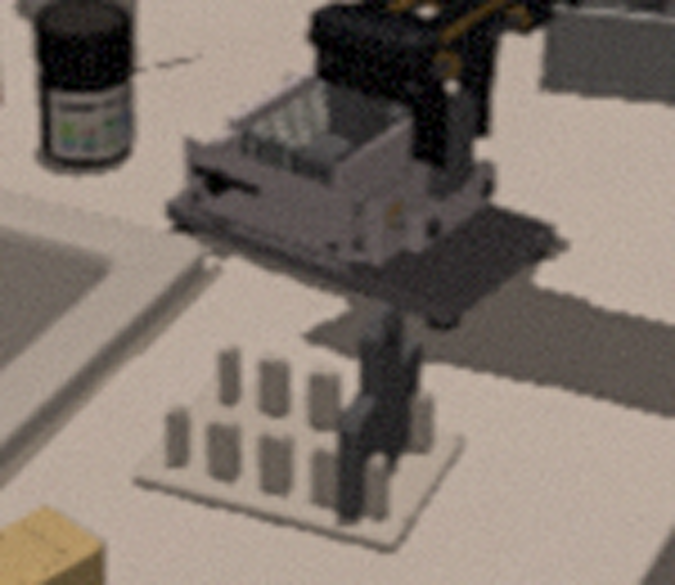

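All steady: the spare plate is in the rack, the reject is in the tub, and the pack is tight. Handing in.

```bash
python3 -c "
from bench import r
print(r.close_job())"
```

```text
the job is handed in; nothing more can be done
None
```

The job is done and handed in at about 28 s. The chipped plate is in the discard tub, and two sound plates stand side by side against the glass. One spare is left in the rack, and the gripper is still holding the handle pressed in.

**Number of plates:** I measured the gap as 28.5–30 mm, and my measurements disagreed by about 1.5 mm. One plate would have left about 17 mm, right at the limit of what the pressure plate can take up. I used two, which left roughly 4–5 mm before pressing.

**Tightness:** The push force started to climb clearly after about 5 mm of travel, then rose at roughly 2 N per mm. I stopped about 3.7 mm further on, at 8.6 mm of total travel. The force held steady at about 10.5 N, well under the 40 N the glass can take.

**Last checks:**
- The cushion compression (about 3.7 mm) is worked out from force and travel. I did not see it directly.
- A wrist picture taken before pressing showed both plates upright and flat against the glass. In the final pictures the gripper hides most of the pack.
- The chipped plate is standing upright in the tub, so its tab sticks out above the rim.
- The jar had not visibly moved. I did not check the timer and slide box separately at the end, but the arm went nowhere near them.

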